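Park the rolling parts caddy against the bay's buffer

TASK

Roll the parts caddy forward by its push bar, keeping it on its wheels, until all four castors trail straight, then steer it into the blue parking bay between the rails and gently on until its front presses the red sprung buffer in a few millimetres (a few newtons), without ramming the rails or crushing the buffer. Let go and leave it there touching the buffer, square in the bay with its castors still trailing straight and the bottle standing; leave everything else on the bench alone.

Things in the scene. Friction and masses are not known exactly. Their poses are not given: they have to be found in the camera images.
- caddy: Parts caddy: clear tray with blue rim, 150 mm long, 120 wide, on four swivel castors (24 mm wheels, yellow hubs); tray floor 40 mm, rim 58 mm above the bench; about 0.7 kg loaded, rolling drag about 2 N. Origin on the bench under the tray's centre; +x is its front (away from the push bar), z up. A bottle and a tin stand in the tray.
- caddy_handle (a point): Centre of the caddy's orange push bar: round, 12 mm thick, along the caddy's y, rigid on two posts (86 mm free between them), 66 mm behind the caddy's origin, 125 mm above the bench. Can be pinched from above, across the bar, along the caddy's x. Axes as the caddy's.
- bay: Parking bay: blue lane between two fixed aluminium rails, 150 mm long, 45 high, 130 apart inside (5 mm to spare on each side of the caddy), flared 30 mm before the mouth. Origin on the bench, mid mouth, where the straight rails begin; +x runs into the bay, y across. On the lane's centre line a red sprung disc faces the mouth, 100 to 160 mm beyond it: moved each time, unmeasured, to be felt for.
- bumper: Black rubber bumper on the caddy's front, 60 mm wide, 14 high, 46 mm above the bench; its face is 81 mm ahead of the caddy's origin (3 mm ahead of this body's own origin). It meets the red sprung disc (28 mm across, 0.7 N/mm, 18 mm travel). A steady 2 to 5 N on the disc is a good touch, over 9 N (13 mm) crushes it. The caddy's drag then keeps it there, still pressing 1 to 2 N, when let go.
- flux_center (a point): Middle of the amber bottle standing in the caddy's tray, 32 mm across, 55 mm high; z axis along the bottle, up when it stands.
- castor_fl (a joint): Swivel of the front left castor (35 mm left of the caddy's centre line, 50 mm ahead of its origin): 0 rad when trailing straight for forward travel (wheel 12 mm behind its pin), positive anticlockwise from above (a full turn counts as 0). It swivels freely and comes straight in some 70 mm of straight forward travel; rolling backwards or sideways swings it round again.
- castor_fr (a joint): Swivel of the front right castor (35 mm right of the caddy's centre line, 50 mm ahead of its origin): 0 rad when trailing straight for forward travel (wheel 12 mm behind its pin), positive anticlockwise from above (a full turn counts as 0). It swivels freely and comes straight in some 70 mm of straight forward travel; rolling backwards or sideways swings it round again.
- castor_rl (a joint): Swivel of the rear left castor (35 mm left of the caddy's centre line, 50 mm behind its origin): 0 rad when trailing straight for forward travel (wheel 12 mm behind its pin), positive anticlockwise from above (a full turn counts as 0). It swivels freely and comes straight in some 70 mm of straight forward travel; rolling backwards or sideways swings it round again.
- castor_rr (a joint): Swivel of the rear right castor (35 mm right of the caddy's centre line, 50 mm behind its origin): 0 rad when trailing straight for forward travel (wheel 12 mm behind its pin), positive anticlockwise from above (a full turn counts as 0). It swivels freely and comes straight in some 70 mm of straight forward travel; rolling backwards or sideways swings it round again.
- spool: Bystander, to be left alone: green wire spool, 60 mm across, 40 high. Origin at its underside.
- jar: Bystander, to be left alone: glass jar with red lid, 52 mm across, 70 high. Origin at its underside.
- amber_case: Bystander, to be left alone: open orange parts case, 90 x 70 x 30 mm high. Origin at its underside.
- screwdriver: Bystander, to be left alone: screwdriver lying flat. Origin at its underside.
- wrench: Bystander, to be left alone: wrench lying flat. Origin at its underside.
- beaker: Bystander, to be left alone: clear plastic cup, 66 mm across, 85 high. Origin at its underside.

How it is judged:
By the outcome, as a careful person would: the job done as asked, in the order asked, and still so for the second after the job is handed in, with the robot touching nothing.
It also fails if it takes over 72 s, if anything falls off the work surface, if the arm or the gripper's body presses on something with over 40 N, if the wrist force passes 120 N, or if a joint passes its speed limit or range.

ROBOT

A 6-joint arm with a two-finger parallel gripper is mounted at the origin on the work surface. World frame = base frame: x ahead of the robot, y to its left, z up, the work surface at z = 0. Lengths are in m, angles in degrees, forces in N, time in s.
With the tool pointing down it reaches from about 0.325 to 0.775 m from the base axis. Payload 5.5 kg.
Tool frame: the origin (TCP) lies at the centre of the arm's flange, where the gripper is bolted on; the fingertips stand 182 mm ahead of it and the grasp point (between the pads) lies 163 mm ahead of it; z points along the fingers, y is the line along which they close (so a half turn about z gives the same grasp; the last joint's range is limited). The gripper opens to 88 mm and grips with 3 to 60 N. Pads are 20 mm wide; open, the fingers measure 115 mm over their backs; the gripper's body (75 mm by 178 mm) begins 61 mm behind the grasp point.
Start: joints at [60.407, 5.22, 70.514, -0, 104.267, -3.249], TCP at [0.266, 0.538, 0.405] pointing down, gripper open.
Joint ranges: [-164.24, 164.24], [-49.07, 125.15], [9.68, 141.18], [-86.29, 266.29], [3.28, 154.24], [-151.56, 151.56]. Speed limits (degrees/s): [147.25, 147.25, 172.46, 180, 180, 180].

INTERFACE

Orientations are given as [roll, pitch, yaw] about the fixed x, y, z axes, in that order (R = Rz(yaw) Ry(pitch) Rx(roll)).
In Python, from station import r gives the robot as it stands. The module is installed in compiled form; this text tells all that it offers. Calls block until the motion is done:
- r.reach(position, orientation): joint-space move of the TCP to a pose.
- r.servo_line(position, rotation=None, speed=0.15): straight line of the TCP; rotation=None keeps the orientation; speed is the mean speed in m/s.
- r.move_joints(angles): joint-space move.
- r.let_go() and r.grab(squeeze=None): open the fingers fully, or close them until they stop; squeeze is the grip in N (None keeps the last).
- r.wait(seconds).
- r.inverse_kinematics(position, orientation): joint angles nearest the present ones, or None.
- r.sense(): the state.
- r.snapshot(name): name is "side" or "top"; returns a dict with "frame" (400x640x3 uint8, red, green, blue), "fx", "fy", "cx", "cy" (pixels), "dist_coeffs" ([k1, k2, p1, p2, k3] as OpenCV has them; the pictures are not rectified), "R" (3x3) and "t" (3): a world point X has camera coordinates R X + t. Camera axes: x right, y down, z forward; pixel columns grow to the right and rows downward; lengths in m; the calibration is good to about 2 mm. A picture is of the moment at which its call begins. There is no depth.
A pose or a line that the arm cannot do raises r.IKError and nothing moves.
- r.hand_in(): hands the job in; it is judged then, once.
The state is a dict: "clock": time; "joints": joint angles; "joint_vel": joint speeds; "joint_torque": joint torques, N m; "tcp_pos": TCP position; "orientation": TCP orientation; "contact_force": force on the tool from outside, world axes, zero at the start; "torque": the same for the moment, N m; "opening": finger opening in m; "gripper_force": force on a finger pad.
Only numpy, scipy, OpenCV 4.12 (cv2) and the standard library are available. Lean on these libraries where they do the work, as an engineer would, in place of code of your own. Each camera call takes 0.05 s, during which the arm holds its last target. There are 200 camera calls.

## Working session

There is one attempt and no reset: what is moved stays moved. The work goes in short steps, each a Python script; the robot and the scene stay as the last script left them, time stands still between calls to the robot, and variables do not carry over. Pictures are saved under pics/ and viewed, at most 10 in all, crops included, and the job is handed in when it is done.

```bash
mkdir -p pics; python3 - <<'E'
from station import r
import cv2,numpy as np
for n in("top","side"):
    s=r.snapshot(n);cv2.imwrite(f"pics/{n}0.png",s["frame"][:,:,::-1]);R=np.array(s["R"]);print(n,s["fx"],s["cx"],s["cy"],s["dist_coeffs"],(-R.T@s["t"]).round(3),R.round(2).tolist())
s=r.sense();print(s["clock"],s["orientation"],s["opening"],s["contact_force"])
E
```

```text
top 430.4951036344651 323.86236773523297 201.35322329364132 [-0.07859286  0.          0.          0.          0.        ] [ 0.401 -0.125  1.167] [[0.02, -1.0, 0.01], [-0.99, -0.02, -0.15], [0.15, -0.01, -0.99]]
side 505.6506019446697 323.1143329340537 202.62573962789276 [0.04596898 0.         0.         0.         0.        ] [ 0.407 -1.027  0.783] [[0.99, -0.16, 0.01], [-0.08, -0.6, -0.8], [0.13, 0.79, -0.6]]
0.1 [-1.79899757e+02 -4.12793281e-03  1.53656409e+02] 0.08792967987514032 [-0.88483372 -0.50017314 -0.09532845]
```

View pics/top0.png

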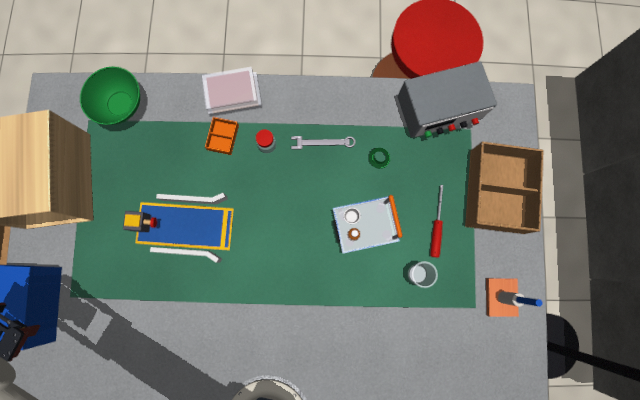

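View pics/side0.png

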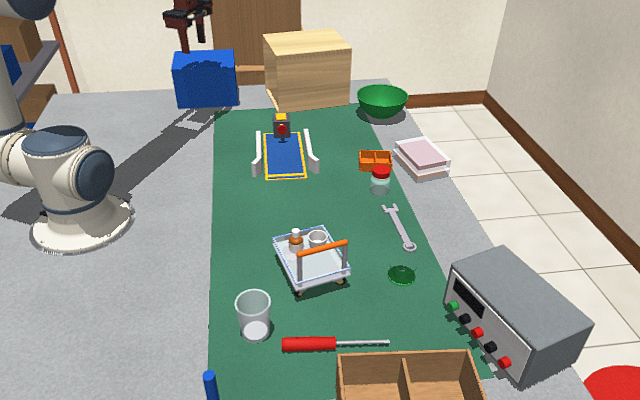

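```bash
cat > h.py <<'E'
from station import r
import cv2,numpy as np
def ray(s,uv):
    K=np.array([[s["fx"],0,s["cx"]],[0,s["fy"],s["cy"]],[0,0,1]]);R=np.array(s["R"])
    p=cv2.undistortPoints(np.float64(uv).reshape(-1,1,2),K,np.array(s["dist_coeffs"])).reshape(-1,2)
    return -R.T@np.array(s["t"]),np.c_[p,np.ones(len(p))]@R
def plane(s,uv,z):
    c,d=ray(s,uv);return (c+d*((z-c[2])/d[:,2])[:,None])[:,:2]
def mask(s,lo,hi,box):
    h=cv2.cvtColor(s["frame"],cv2.COLOR_RGB2HSV);m=cv2.inRange(h,lo,hi);o=np.zeros_like(m);x0,y0,x1,y1=box;o[y0:y1,x0:x1]=m[y0:y1,x0:x1];return o
def pts(m):
    y,x=np.nonzero(m);return np.c_[x,y].astype(float)
def big(m):
    n,l,st,_=cv2.connectedComponentsWithStats(m);k=1+np.argmax(st[1:,4]);return np.uint8(l==k)*255
def rect(xy):  # centre,long-axis angle,len,wid  (mm)
    (c,(w,h),a)=cv2.minAreaRect(np.float32(xy*1000));
    if w<h:w,h,a=h,w,a+90
    return np.round(c,1),round(a%180,1),round(w,1),round(h,1)
ORANGE=((5,150,120),(16,255,255))
E
python3 - <<'E'
from h import *
t=r.snapshot("top");s=r.snapshot("side")
mb=big(mask(t,*ORANGE,(330,185,420,260)));print("bar top",rect(plane(t,pts(mb),.128)))
ms=big(mask(s,*ORANGE,(290,230,360,270)));print("bar side",rect(plane(s,pts(ms),.128)),mb.sum()//255,ms.sum()//255)
bl=mask(t,(108,150,60),(125,255,255),(130,190,240,260));print("lane",rect(plane(t,pts(big(bl)),.0)))
ye=mask(t,(20,150,120),(30,255,255),(145,190,240,260));p=plane(t,pts(ye),0);print("yellow",rect(p))
bls=mask(s,(108,150,60),(125,255,255),(240,130,330,190));print("lane side",rect(plane(s,pts(big(bls)),.0)))
wh=mask(t,(0,0,190),(180,40,255),(140,185,230,270));n,l=cv2.connectedComponents(wh)
for k in range(1,n):
    q=pts(l==k)
    if len(q)>60:
        w=plane(t,q,.045);st=w[w[:,1]>np.percentile(w[:,1],35)];f=np.polyfit(st[:,1],st[:,0],1);print("rail",len(q),w.min(0).round(4),w.max(0).round(4),"fit",f.round(4),rect(w))
rim=mask(t,(95,0,90),(125,140,255),(325,190,405,260));rim=big(cv2.morphologyEx(rim,cv2.MORPH_CLOSE,np.ones((3,3))));print("tray",rect(plane(t,pts(rim),.058)))
a=cv2.resize(t["frame"][185:270,325:410],None,fx=4.6,fy=4.6,interpolation=cv2.INTER_CUBIC);b=cv2.resize(t["frame"][185:270,120:240],None,fx=3.3,fy=4.6,interpolation=cv2.INTER_CUBIC)
cv2.imwrite("pics/c1.png",np.hstack([b,a])[:,:,::-1])
E
```

```text
bar top (array([ 529.2, -311. ]), 13.9, 105.5, 10.8)
bar side (array([ 528.2, -315.5]), 12.9, 106.3, 16.2) 183 297
lane (array([505.6, 253.8]), 87.6, 224.9, 96.6)
yellow (array([504.6, 235.4]), 87.6, 246.2, 114.6)
lane side (array([503.5, 252.4]), 87.8, 222.6, 96.9)
rail 282 [0.5674 0.127 ] [0.5896 0.307 ] fit [0.0454 0.5647] (array([575.9, 216.8]), 92.2, 179.8, 21.1)
rail 302 [0.4107 0.1363] [0.4424 0.3144] fit [0.0365 0.4254] (array([431.4, 224.8]), 82.9, 179.3, 21.1)
tray (array([ 514.5, -246. ]), 103.5, 151.4, 121.4)
```

View pics/c1.png

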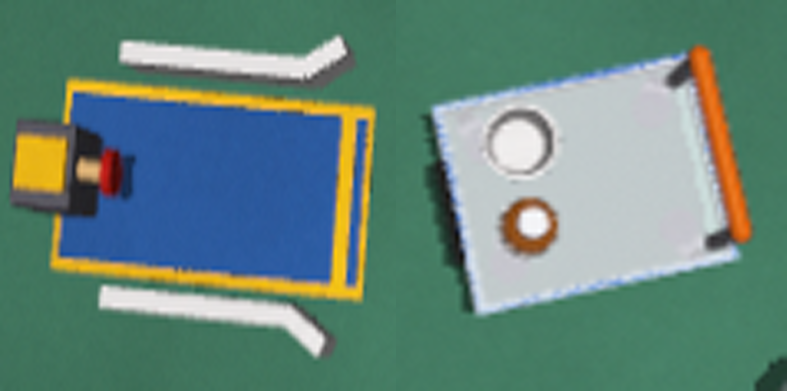

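The views show the bay at left (rails at rows ~195 and ~257, yellow mouth line at col ~228) and the tray at (367,225) with its bar at (395,218). The tray centre and bar agree with the 66 mm offset, and the rail spacing of about 139 mm fits 130 plus the rail thickness. Next I grasp the bar.

```bash
python3 - <<'E'
from h import *
x,y=.529,-.311; o=[180,0,13.6]
print(r.inverse_kinematics([x,y,.288],o), r.inverse_kinematics([.495,.17,.288],[180,0,-2.4]))
r.reach([x,y,.40],o); r.servo_line([x,y,.288],o,speed=.12); r.wait(.2);f0=r.sense()["contact_force"]
r.grab(15); r.wait(.3);q=r.sense()
print(q["clock"],q["tcp_pos"],q["orientation"],q["opening"],q["gripper_force"],f0,q["contact_force"],q["torque"])
t=r.snapshot("top");cv2.imwrite("pics/g.png",cv2.resize(t["frame"][150:300,120:440],None,fx=2.4,fy=2.4)[:,:,::-1])
rim=mask(t,(95,0,90),(125,140,255),(325,190,405,260));rim=big(cv2.morphologyEx(rim,cv2.MORPH_CLOSE,np.ones((3,3))));print("tray",rect(plane(t,pts(rim),.058)))
E
```

```text
[-3.36275276e+01  7.76302834e+00  7.95937899e+01 -2.54444375e-14
  9.26431817e+01  4.27724724e+01] [ 1.52295287e+01 -6.15349523e+00  9.36395173e+01 -2.54444375e-14
  9.25139779e+01  1.07629529e+02]
6.05 [ 0.52899968 -0.31100006  0.28799796] [-1.79997666e+02 -1.65886505e-03  1.35996549e+01] 0.011355744120198645 14.999825656414032 [0.08201422 0.13578385 0.65624051] [-0.02133861  0.05254044  0.34436975] [0.04824155 0.11748822 0.0004627 ]
tray (array([ 485.6, -267.5]), 61.6, 125.7, 84.0)
```

View pics/g.png

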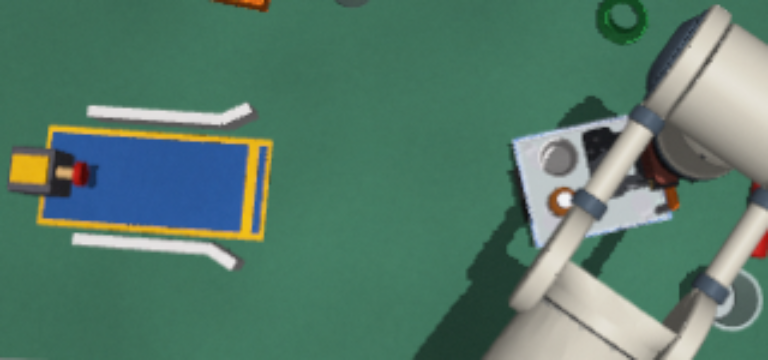

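The bar is gripped (11.4 mm opening) and the tray front edge is visible at columns 515–538 of the crop. Now I roll straight for 100 mm.

```bash
python3 - <<'E'
from h import *
a=np.radians(103.6);p=np.array([.529,-.311])+.1*np.array([np.cos(a),np.sin(a)])
r.servo_line([*p,.288],speed=.04);r.wait(.2);q=r.sense()
print(q["clock"],q["tcp_pos"],q["orientation"],q["contact_force"],q["torque"])
t=r.snapshot("top");s=r.snapshot("side")
a=cv2.resize(t["frame"][180:280,250:410],None,fx=4.5,fy=4.5)[:,:540];b=cv2.resize(s["frame"][170:300,230:370],None,fx=3.46,fy=3.46)[:450]
cv2.imwrite("pics/m1.png",np.hstack([a[:, :400],b[:,:400]])[:,:,::-1])
E
```

```text
8.95 [ 0.50549213 -0.21385022  0.28800914] [ 1.79999763e+02 -4.77798331e-07  1.35960012e+01] [ 0.27986807 -2.2865007   1.58686003] [-0.34412205  0.16625117  0.11250818]
```

View pics/m1.png

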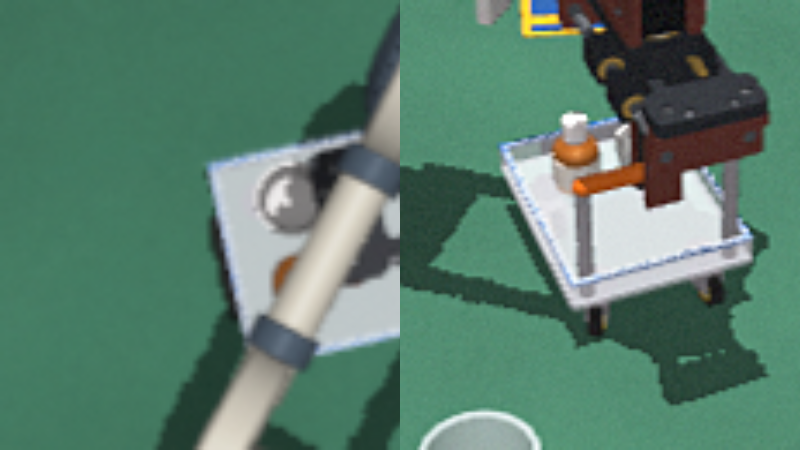

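```bash
cat >> h.py <<'E'
TH=np.radians(87.63);D=np.array([np.cos(TH),np.sin(TH)]);N=np.array([-D[1],D[0]]);M=np.array([.5017,.161])
def tobay(p): v=np.asarray(p)-M;return v@D,v@N
def handle(a,l,psi,off=0.): # caddy origin pose in bay frame -> tcp
    g=TH+psi;h=M+a*D+l*N-.066*np.array([np.cos(g),np.sin(g)])
    return [*h,.288],[180,0,np.degrees(g)-90]
E
python3 - <<'E'
from h import *
from scipy.interpolate import CubicHermiteSpline
q=r.sense();g=np.radians(q["orientation"][2]+90);d=np.array([np.cos(g),np.sin(g)]);c=np.array(q["tcp_pos"][:2])+.066*d
t=r.snapshot("top");print("corners seen",plane(t,[(296.4,216.2),(304,257)],.058).round(4),"pred",(c+.075*d+.06*np.array([[d[1],-d[0]],[-d[1],d[0]]])).round(4))
a0,l0=tobay(c);psi=g-TH;print(a0,l0,np.degrees(psi))
S=CubicHermiteSpline([a0,-.15],[l0,0],[np.tan(psi),0])
for a in np.linspace(a0,-.15,9)[1:]:
    p,o=handle(a,float(S(a)),float(np.arctan(S(a,1))));r.servo_line(p,o,speed=.04)
r.wait(.2);q=r.sense();print(q["clock"],q["tcp_pos"],q["orientation"],q["contact_force"],q["torque"])
t=r.snapshot("top");s=r.snapshot("side")
A=cv2.resize(t["frame"][185:265,210:330],None,fx=4.,fy=4.);b=cv2.resize(s["frame"][110:240,220:350],None,fx=2.46,fy=2.46)
cv2.imwrite("pics/m2.png",np.hstack([A,b[:320]])[:,:,::-1])
E
```

```text
corners seen [[ 0.531  -0.0667]
 [ 0.4265 -0.0893]] pred [[ 0.5307 -0.0627]
 [ 0.414  -0.0909]]
-0.31090320911154185 -0.0011463028976616116 15.969105591921567
14.6417 [ 0.49272734 -0.05456285  0.28786318] [-1.79943976e+02  1.80631016e-02 -2.35596279e+00] [1.02407151 2.84498019 0.80872097] [ 0.34633156  0.05180038 -0.06934752]
```

View pics/m2.png

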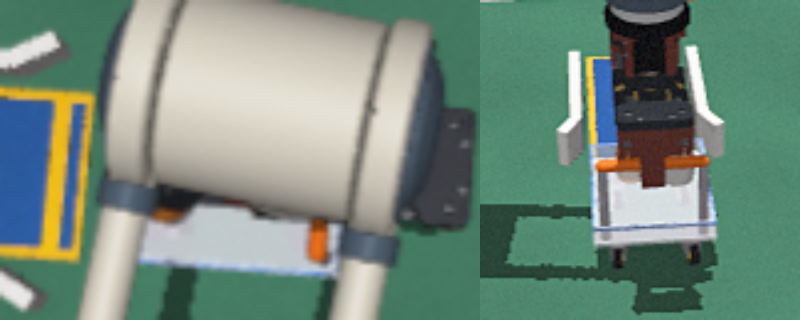

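```bash
python3 - <<'E'
from h import *
t=r.snapshot("top");s=r.snapshot("side")
ms=big(mask(s,*ORANGE,(255,165,320,190)));q=pts(ms)
# bar ends: extreme columns
L=q[q[:,0]<=q[:,0].min()+1].mean(0);R=q[q[:,0]>=q[:,0].max()-1].mean(0)
w=plane(s,[L,R],.125);print("bar ends",w.round(4),"mid bay",np.round(tobay(w.mean(0)),4),"len",np.linalg.norm(w[1]-w[0]))
tp=r.sense()["tcp_pos"][:2];print("tcp bay",np.round(tobay(tp),4))
# left rim edge in top: scan rows for lowest blue-ish rim pixel
h=cv2.cvtColor(t["frame"],cv2.COLOR_RGB2HSV)
e=[]
for c in list(range(248,256))+list(range(262,286)):
    col=h[242:262,c];ok=np.nonzero((col[:,0]>95)&(col[:,0]<125)&(col[:,2]>110)&(col[:,1]>25))[0]
    if len(ok):e.append((c,242+ok.max()+.5))
w=np.array([tobay(p) for p in plane(t,e,.058)]);f=np.polyfit(w[:,0],w[:,1],1)
print("left edge: lateral",np.median(w[:,1]).round(4),"slope deg",np.degrees(f[0]).round(2),len(e))
E
```

```text
bar ends [[ 0.4419 -0.0589]
 [ 0.4799 -0.0587]] mid bay [-0.2213  0.0316] len 0.03800224695582183
tcp bay [-0.2159  0.    ]
left edge: lateral 0.059 slope deg -0.67 32
```

```bash
python3 - <<'E'
from h import *
s=r.snapshot("side");t=r.snapshot("top")
q=pts(mask(s,*ORANGE,(255,165,320,190)))
L=q[q[:,0]<=q[:,0].min()+1].mean(0);R=q[q[:,0]>=q[:,0].max()-1].mean(0)
w=plane(s,[L+[-.5,0],R+[.5,0]],.125);print(L,R,"bar",w.round(4),"mid bay",np.round(tobay(w.mean(0)),4),"len",np.linalg.norm(w[1]-w[0]))
# flare/rail front ends, side view: white comps
wh=mask(s,(0,0,170),(180,45,255),(240,125,325,182));n,l=cv2.connectedComponents(wh)
for k in range(1,n):
    p=pts(l==k)
    if len(p)>60:
        top=np.array([p[p[:,1]==y][:,0][[0,-1]].tolist()+[y] for y in np.unique(p[:,1])]);print(len(p),top[::4].astype(int).tolist())
# yellow/blue lane boundary both views
for nm,im,b in(("side",s,(255,130,330,185)),("top",t,(145,195,230,255))):
    m=pts(big(mask(im,(108,150,60),(125,255,255),b)));v=np.array([tobay(x) for x in plane(im,m,0)])
    print(nm,np.percentile(v[:,1],[.5,99.5]).round(4),v[:,0].min().round(3))
E
```

```text
[267.66666667 177.5       ] [311.42857143 175.28571429] bar [[ 0.4408 -0.0588]
 [ 0.5439 -0.0639]] mid bay [-2.225e-01  1.000e-04] len 0.1032413158535396
161 [[307, 307, 128], [304, 308, 132], [305, 308, 136], [305, 309, 140], [306, 310, 144], [307, 311, 148], [308, 311, 152], [309, 314, 156], [314, 317, 160]]
169 [[256, 260, 131], [256, 260, 135], [256, 260, 139], [256, 260, 143], [256, 260, 147], [256, 260, 151], [256, 260, 155], [254, 259, 159], [252, 255, 163]]
side [0.0282 0.0508] 0.013
top [-0.048   0.0476] -0.02
```

```bash
python3 - <<'E'
from h import *
t=r.snapshot("top")
h=mask(t,(0,150,60),(4,255,255),(130,205,175,240))|mask(t,(174,150,60),(180,255,255),(130,205,175,240))
v=np.array([tobay(x) for x in plane(t,pts(big(h)),.053)]);print("disc bay",v.min(0).round(4),v.max(0).round(4),len(v))
for a in [-.13,-.11,-.09,-.07,-.05,-.03,-.015,0,.006,.010]:
    p,o=handle(a,.0007,0);r.servo_line(p,o,speed=.035 if a<0 else .02)
    f=np.array(r.sense()["contact_force"]);r.wait(.1);q=r.sense();g=np.array(q["contact_force"])
    print(a,"ax/lat end",(f[:2]@D).round(2),(f[:2]@N).round(2),"settled",(g[:2]@D).round(2),(g[:2]@N).round(2),"tz",q["torque"][2].round(3))
    if abs(g[:2]@N)>8 or g[:2]@D<-6: print("STOP");break
print(q["clock"])
E
```

```text
disc bay [ 0.1395 -0.0103] [0.1568 0.0114] 49
-0.13 ax/lat end 0.61 0.67 settled 1.38 0.82 tz -0.028
-0.11 ax/lat end 0.95 0.71 settled 1.9 -0.0 tz 0.028
-0.09 ax/lat end -0.01 1.26 settled 1.55 1.49 tz 0.113
-0.07 ax/lat end 1.7 -0.73 settled 1.52 -0.68 tz 0.04
-0.05 ax/lat end 1.01 0.24 settled 1.43 0.44 tz 0.059
-0.03 ax/lat end 0.6 -0.14 settled 0.5 0.48 tz 0.025
-0.015 ax/lat end 0.85 0.46 settled 1.22 0.87 tz 0.027
0 ax/lat end -1.76 -0.73 settled -1.53 0.92 tz -0.014
0.006 ax/lat end -1.85 -0.02 settled -0.38 -0.18 tz 0.05
0.01 ax/lat end -1.37 0.28 settled -0.63 0.04 tz 0.072
22.6167
```

```bash
cat >> h.py <<'E'
def ax(n=8):
    F=[]
    for _ in range(n): F.append(np.array(r.sense()["contact_force"][:2]));r.wait(.03)
    F=np.mean(F,0);return round(F@D,2),round(F@N,2)
E
python3 - <<'E'
from h import *
for a in (.02,.03,.04): 
    p,o=handle(a,.0007,0);r.servo_line(p,o,speed=.02);print(a,ax())
b=[]
for a in np.arange(.042,.082,.0015):
    p,o=handle(a,.0007,0);r.servo_line(p,o,speed=.01);f=ax();print(a.round(4),f);b.append(f[0])
    if f[0]<-3.2 or abs(f[1])>8:break
print(r.sense()["clock"])
t=r.snapshot("top");s=r.snapshot("side")
A=cv2.resize(t["frame"][185:265,120:240],None,fx=4.,fy=4.);b=cv2.resize(s["frame"][70:200,220:350],None,fx=2.46,fy=2.46)
cv2.imwrite("pics/m3.png",np.hstack([A,b[:320]])[:,:,::-1])
E
```

```text
0.02 (np.float64(0.12), np.float64(-0.12))
0.03 (np.float64(-0.59), np.float64(-0.19))
0.04 (np.float64(-0.32), np.float64(-0.11))
0.042 (np.float64(-2.01), np.float64(0.17))
0.0435 (np.float64(-1.52), np.float64(0.08))
0.045 (np.float64(-1.62), np.float64(0.35))
0.0465 (np.float64(-1.67), np.float64(0.33))
0.048 (np.float64(-1.77), np.float64(0.28))
0.0495 (np.float64(-1.78), np.float64(0.11))
0.051 (np.float64(-1.38), np.float64(0.15))
0.0525 (np.float64(-2.16), np.float64(0.21))
0.054 (np.float64(-1.46), np.float64(0.31))
0.0555 (np.float64(-1.63), np.float64(0.05))
0.057 (np.float64(-1.35), np.float64(0.32))
0.0585 (np.float64(-1.79), np.float64(0.15))
0.06 (np.float64(-1.6), np.float64(0.03))
0.0615 (np.float64(-1.34), np.float64(0.04))
0.063 (np.float64(-1.82), np.float64(0.17))
0.0645 (np.float64(-1.83), np.float64(0.09))
0.066 (np.float64(-1.51), np.float64(0.51))
0.0675 (np.float64(-2.02), np.float64(0.55))
0.069 (np.float64(-2.43), np.float64(0.53))
0.0705 (np.float64(-3.87), np.float64(0.54))
36.75
```

View pics/m3.png

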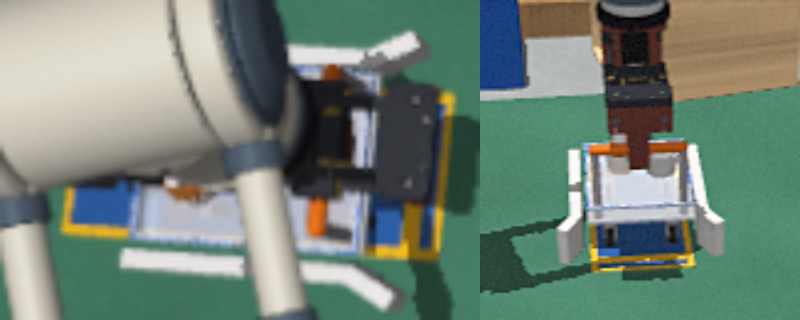

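The view shows the caddy between the rails and square, and the force is about 2.2 N over drag, so it is on the buffer. I press on 1.2 mm, then release.

```bash
python3 - <<'E'
from h import *
p,o=handle(.0717,.0007,0);r.servo_line(p,o,speed=.01);print(ax());r.wait(.8);print(ax())
r.let_go();r.wait(.3)
p[2]=.42;r.servo_line(p,o,speed=.08)
q=r.sense();print(q["clock"],q["opening"],q["contact_force"])
r.reach([.35,-.25,.42],[180,0,0]);r.wait(.3);print(r.sense()["clock"])
t=r.snapshot("top");s=r.snapshot("side")
A=cv2.resize(t["frame"][185:265,120:240],None,fx=4.,fy=4.);b=cv2.resize(s["frame"][80:200,220:340],None,fx=2.67,fy=2.67)
cv2.imwrite("pics/m4.png",np.hstack([A,b[:320]])[:,:,::-1])
mb=big(mask(t,*ORANGE,(170,190,230,260)));c,an,w,h=rect(plane(t,pts(mb),.128));print("bar",c,an,w,h,np.round(tobay(c/1000),4))
E
```

```text
(np.float64(-4.64), np.float64(0.61))
(np.float64(-4.81), np.float64(0.42))
41.7833 0.08755272370151372 [0.28948692 0.01250773 0.51257861]
43.7083
bar [503.4 162.5] 177.5 103.0 10.4 [ 0.0016 -0.0016]
```

View pics/m4.png

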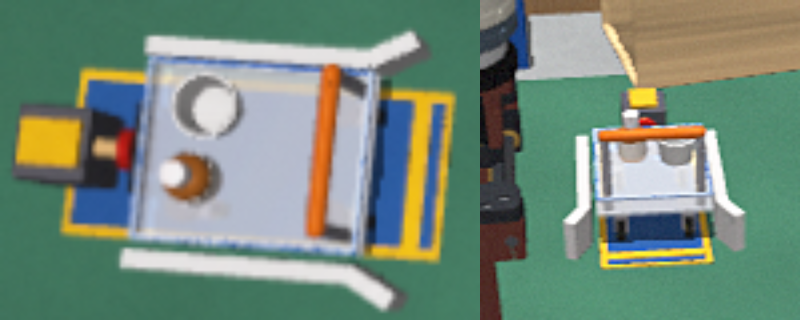

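The picture shows the caddy square between the rails with its front at the red disc (126,150), the bottle upright at (183,178) and the gripper clear. Handing in.

```bash
python3 -c "
from station import r
print(r.hand_in())"
```

```text
the job is handed in; nothing more can be done
None
```

I handed the job in with the caddy parked square in the bay, touching the buffer after a press of about 3 N, the bottle standing and the arm clear; the castors ran straight for about 220 mm at the end but were not measured directly, and the spring probably rolled the caddy back a few millimetres on release.

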